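# Oil the splitter's gears and hold the gear cover open

## Robot

A 6-joint arm with a two-finger parallel gripper is mounted at the origin on the work surface. World frame = base frame: x ahead of the robot, y to its left, z up, the work surface at z = 0. Lengths are in mm, angles in rad, forces in N, time in s.
With the tool pointing down it reaches from about 300 to 775 mm from the base axis. Payload 14.6 kg.
Tool frame: the origin (TCP) lies between the finger pads; the fingertips stand 25 mm ahead of it and the grasp point (between the pads) lies 6 mm ahead of it; z points along the fingers, y is the line along which they close (so a half turn about z gives the same grasp; the last joint's range is limited). The gripper opens to 94 mm and grips with 3 to 60 N. Pads are 16 mm wide; open, the fingers measure 119 mm over their backs; the gripper's body (75 mm by 177 mm) begins 78 mm behind the grasp point.
Start: joints at [-1.316, 0.3, 1.521, -0, 1.321, -0.067], TCP at [173.944, -521.759, 230.446] pointing down, gripper open.
Joint ranges: [-3.03, 3.03], [-0.79, 2.21], [0.23, 2.52], [-1.04, 4.18], [0, 3.07], [-2.55, 2.55]. Speed limits (rad/s): [2.22, 2.22, 2.57, 3.14, 3.14, 3.14].

## Interface

Orientations are given as [roll, pitch, yaw] about the fixed x, y, z axes, in that order (R = Rz(yaw) Ry(pitch) Rx(roll)).
In Python, from cell import manip gives the robot as it stands. The module is installed in compiled form; this text tells all that it offers.
- The arm moves only by the tool step_arm, never from a script. Its argument "series" is one flat list of numbers, 5 for each row, row after row: the shift along the world's x, y, z in mm, then the turn about the world's z in rad, then the closure, from 0 (fully open) to 1 (shut). In form: [dx, dy, dz, spin, jaw, dx, dy, dz, spin, jaw, ...]. A call has 1 to 20 rows; each row shifts and turns the commanded pose from where the row before left it; what a row does not reach is not made up. A row lasts 1/8 s, in which the tool goes at most 62.5 mm and 10.7 degrees, less where a joint would pass 70% of its speed; a pose out of reach is approached as far as the arm can. A call is refused whole if a number of a shift passes 62.5 or a number of a turn 0.188, either way. A call with a gripper value outside its range is refused whole. The fingers move at their own pace and stop on an object; "squeeze" is the grip in N (left out, the last holds). Time passes only in rows, so rows that do not move let the fingers close. It gives the time, the measured TCP pose, the force, the opening and the grip force at its end, in the units of the state.
- manip.read_state(): the state, without advancing time (a new reading comes with each control period).
- manip.camera(name): name is "side" or "top" or "wrist"; returns (picture, depth): 384x512x3 uint8, blue, green, red; 384x512 float32, mm along the optical axis (not along the pixel's ray), 0 where there is no reading.
- manip.camera_info(name): a dict with "fovy" (degrees; the focal length in pixels is half the picture's height over the tangent of half this angle, whatever the lens; pixels are square), "cx", "cy" (the principal point, pixels), "eye" and "orientation" of the camera in the world. Camera axes: x right, y down, z forward; pixel columns grow to the right and rows downward; lengths in mm; the calibration is good to about 2 mm. The wrist camera is an equidistant fisheye: a pixel r from the principal point sees the ray r / f radians off the axis. A picture is of the moment at which its call begins: read the wrist's pose just before it. camera_info takes no time and is no camera call; for the wrist camera it gives the pose at the moment of the call.
- manip.sign_off(): hands the job in; it is judged then, once.
The state is a dict: "clock": time; "joints": joint angles; "qd": joint speeds; "effort": joint torques, N m; "eef_pos": TCP position; "eef_rot": TCP orientation; "wrist_force": force on the tool from outside, world axes, zero at the start; "moment": the same for the moment, N m; "finger_gap": finger opening in mm; "finger_force": force on a finger pad.
Only numpy, scipy, OpenCV 4.12 (cv2) and the standard library are available. Lean on these libraries where they do the work, as an engineer would, in place of code of your own. Each camera call takes 0.05 s, during which the arm holds its last target. There are 200 camera calls.

## Task

Give the oiler on the leather splitting machine a full press on its sprung cap and let the cap come back up. Then tug the gear cover up by its round knob to learn whether it is caught; if it is, do not force it but turn the knob a quarter turn to free it. Finish holding the cover about half open, at 45 degrees or so, so that I can see whether the oil has reached the gears: your program ends there, gripper still holding the cover up, and the loose things on the bench left alone.

Things in the scene. Friction and masses are not known exactly. Their poses are not given: they have to be found in the camera images.
- machine: Grey leather splitting machine, bolted down: base 280 x 485 mm, deck 30 mm above the bench. Origin on the bench under the middle of its gear case, an open-topped box 200 x 150 mm (x, y), rim 130 mm above the bench; x points from the cover's hinge to its knob, y to the oiler, z up. Feed rollers and motor at y -90 to -290 mm, below 135 mm; a 75 mm high switch box at x +112, y +130 mm.
- cap_top (a point): Centre of the top of the oiler's cap, 144 mm above the bench when up. The oiler is an amber bottle 44 mm across on the deck beside the gear case (y +140 mm), with a black round sprung cap on top, 34 mm across, top face 26 mm across. It is pressed straight down.
- oiler_cap (a joint): How far the oiler's cap is pressed, m: 0 up, 0.008 fully down on its stop. The spring pushes back with 3 N at the top and 9 N at the bottom.
- hinge_mid (a point): Middle of the hinge line of the gear cover, at the back edge of the gear case, 130 mm above the bench; axes as the machine's. The hinge line runs along y.
- cover_edge (a point): Middle of the front edge of the gear cover's top face; it rides with the cover. The cover is a flat plate 206 mm (from hinge to front) x 162 mm, 6 mm thick, about 0.4 kg. Its frame: x from the hinge to the front, y along the hinge, z out of its top. Shut, this point lies 210 mm in x and 6 mm in z from the hinge line.
- knob_grip (a point): On the axis of the cover's knob at the height to grip it; rides with the cover, axes as the cover's (z along the knob). Shut, it lies 172 mm in x and 31 mm in z from the hinge line. The knob is a black ribbed cylinder 34 mm across and 26 mm tall, 15 mm below this point to 11 mm above; the cover's flat top is 25 mm below this point. It turns either way, light friction (0.06 N m), and bears no mark.
- knob_rim (a point): A spot on the rim of the knob, 17 mm from its axis, level with the knob's grip point. It turns with the knob and so shows how far the knob has been turned. It is an arbitrary spot, not marked on the knob, and does not tell where the cam finger below points.
- striker_tab (a point): Striker inside the case's front wall. Under the cover the knob carries a cam finger, hidden when shut; it catches below the striker if it points from the hinge to the front within some 40 degrees either side. So the cover may start caught or free, and turning a free one may catch it. A caught one is freed by a turn of 80 to 90 degrees either way, cover let down (not pulling).
- cover (a joint): Opening angle of the gear cover, rad: 0 shut, 1.4 at its stop. The knob's side swings up and back over the hinge; it falls shut if let go anywhere. Free, it takes about 3 N upward at the knob to lift. Caught, it has only about 0.016 rad of play (3 mm at the knob), then stops hard.
- tin: Loose round tin 72 mm across and 75 mm tall standing on the bench; origin at the centre of its underside. A bystander.
- wax: Loose block of wax 75 x 50 x 32 mm on the bench; origin at the centre of its underside. A bystander.
- spool: Loose thread spool 48 mm across and 50 mm tall standing on the bench; origin at the centre of its underside. A bystander.

How it is judged:
By the outcome, as a careful person would: the job done as asked, in the order asked, and still so for the second after the job is handed in, while the arm keeps its last pose, push and grip.
It also fails if it takes over 72 s, if anything falls off the work surface, if the arm or the gripper's body presses on something with over 40 N, if the wrist force passes 120 N, or if a joint passes its speed limit or range.

## Working session

There is one attempt and no reset: what is moved stays moved. The work goes in short steps, Python scripts to look and compute and a tool call to move; the robot and the scene stay as the last step left them, time stands still between calls to the robot, and variables do not carry over. Pictures are saved under pics/ and viewed, at most 10 in all, crops included, and the job is handed in when it is done.

Besides the shell and the picture viewer there is one more tool, called after "Request:" as name(argument=value, ...) on one line, values as JSON. step_arm: Moves the arm, as the interface text tells. Its arguments: {"type":"object","properties":{"series":{"type":"array"},"squeeze":{"type":"number"}},"required":["series"]}

```bash
mkdir -p pics
cat > h.py <<'E'
import numpy as np, cv2
from scipy.spatial.transform import Rotation as R
from cell import manip
def rot(o):
    o=np.array(o,float)
    return o if o.shape==(3,3) else (R.from_euler('xyz',o).as_matrix() if o.size==3 else R.from_quat(o).as_matrix())
def w(info,D,u,v,win=1):
    f=192/np.tan(np.radians(info['fovy'])/2)
    d=D[v-win:v+win+1,u-win:u+win+1]; d=np.median(d[d>0])
    return rot(info['orientation'])@(np.array([(u-info['cx'])/f,(v-info['cy'])/f,1])*d)+np.array(info['eye'])
E
python3 - <<'E'
from h import *
print(manip.read_state())
for n in('top','side'):
    i=manip.camera_info(n); print(i)
    p,d=manip.camera(n); np.savez(n+'.npz',p=p,d=d)
    cv2.imwrite(f'pics/{n}.png',cv2.resize(p,(768,576),interpolation=cv2.INTER_CUBIC))
E
```

```text
{'clock': 0.0, 'joints': array([-1.31560030e+00,  3.00449310e-01,  1.52161176e+00, -2.34164574e-05,
        1.32069505e+00, -6.66056446e-02]), 'qd': array([ 2.17575302e-03, -2.57895554e-03,  1.16760077e-04,  4.82798137e-05,
       -4.58158428e-04, -2.81177345e-04]), 'effort': array([-1.40032909e-03, -5.31808019e+01, -3.52734518e+01,  7.07320590e-02,
        2.44048942e-02, -1.07267044e-04]), 'eef_pos': array([ 173.87874585, -521.53229853,  229.8852912 ]), 'eef_rot': array([-3.14043026e+00, -5.48049128e-05,  3.21807446e-01]), 'wrist_force': array([-0.08961611, -0.2361068 , -0.11578354]), 'moment': array([-9.81355512e-03,  2.87234914e-02, -4.99115339e-05]), 'finger_force': 0.0, 'finger_gap': 94.03743025098194}
{'fovy': 57.1574994051479, 'cx': 249.05257585728137, 'cy': 195.556641467906, 'eye': array([ 438.2155658 ,   66.36599798, 1096.92908347]), 'orientation': array([-2.95802807, -0.01750229, -1.54821382])}
{'fovy': 45.503390885860554, 'cx': 250.5601116796331, 'cy': 188.0998152123706, 'eye': array([ 357.58336673, 1052.24403408,  931.27953055]), 'orientation': array([-2.23215889,  0.00884323, -2.91562541])}
```

View pics/top.png

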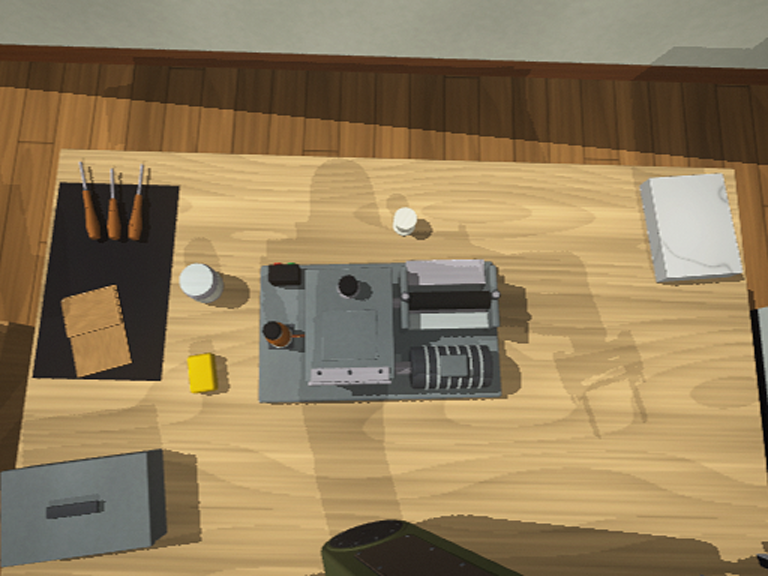

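View pics/side.png

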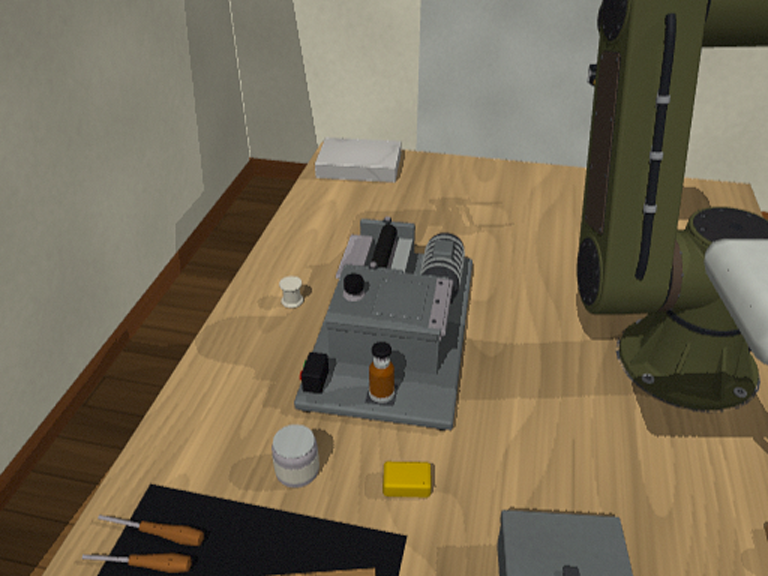

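The top view shows the knob at about (348,286), the oiler cap at (271,329) and the hinge strip from (310,374) to (391,374), in 768-wide pixels. The hinge faces the robot, so the machine's x runs roughly along world +x and its y along world +y.

Run:
```python
from h import *
from scipy.optimize import least_squares
T=np.load('top.npz');S=np.load('side.npz')
it=manip.camera_info('top');si=manip.camera_info('side')
for n,i,D,pts in(('top',it,T['d'],dict(knob=(348,284),cap=(271,328),hl=(311,374),hr=(391,374),fl=(306,268),fr=(392,267),bl=(261,402),br=(499,400),tl=(261,266),tin=(200,280),sw=(284,272))),
 ('side',si,S['d'],dict(knob=(353,283),cap=(382,348),fl=(331,318),hl=(437,331),coverL=(340,316)))):
    for k,(u,v) in pts.items(): print(n,k,w(i,D,round(u/1.5),round(v/1.5)).round(1))
# dark top faces by height: centroid of points in z band
for n,i,D,P in(('top',it,T['d'],T['p']),('side',si,S['d'],S['p'])):
    f=192/np.tan(np.radians(i['fovy'])/2); v,u=np.mgrid[:384,:512]
    X=np.stack([(u-i['cx'])/f*D,(v-i['cy'])/f*D,D],-1)@rot(i['orientation']).T+np.array(i['eye'])
    for k,c,zr in(('knob',w(i,D,*((232,189) if n=='top' else (235,189))),(162,180)),('cap',w(i,D,*((181,219)if n=='top' else (255,232))),(139,150))):
        m=(np.hypot(X[...,0]-c[0],X[...,1]-c[1])<35)&(X[...,2]>zr[0])&(X[...,2]<zr[1])&(D>0)
        q=X[m]; c2,r=cv2.minEnclosingCircle(q[:,:2].astype(np.float32)); print(n,k,len(q),q.mean(0).round(1),np.round(c2,1),round(r,1))
    m=(abs(X[...,2]-136)<4)&(D>0)&(X[...,0]>300)&(X[...,0]<700)&(abs(X[...,1]-100)<200)
    m=cv2.morphologyEx(m.astype(np.uint8),cv2.MORPH_OPEN,np.ones((5,5)))>0
    print(n,'cover',m.sum(),X[m][:,2].mean(),cv2.minAreaRect(X[m][:,:2].astype(np.float32)))
```

```text
top knob [626.9 100.1 172.1]
top cap [546.1 236.2 145.1]
top hl [467.7 163.3 137.1]
top hr [471.2  18.  134.8]
top fl [685.3 193.   29.8]
top fr [693.1  16.3  30.3]
top bl [413.1 270.5  22.4]
top br [ 426.4 -210.7   -1.4]
top tl [695.6 291.6   2.4]
top tin [645.1 395.1  75. ]
top sw [667.7 231.8  74.4]
side knob [623.3 114.1 170.7]
side cap [540.  240.6 145.3]
side fl [646.6 176.  136.6]
side hl [460.  172.  137.2]
side coverL [632.  169.2 137.2]
top knob 130 [625.7 100.1 171.6] [626.2  99.4] 17.4
top cap 120 [544.  235.4 143.4] [544.1 236.1] 16.8
top cover 3416 136.3525973166354 ((558.566650390625, 96.09435272216797), (211.82891845703125, 159.77491760253906), 2.545064926147461)
side knob 110 [624.6 107.6 171. ] [623.8 106.6] 19.8
side cap 105 [542.5 241.7 143.8] [542.2 240.6] 17.6
side cover 1561 136.8973713549121 ((557.18701171875, 100.3046875), (212.3275604248047, 165.06210327148438), 3.7707698345184326)
```

Request:
step_arm(series=[0,0,50,0,0,0,0,50,0,0,23,47,0,0.08,1,23,47,0,0.08,1,23,47,0,0.08,1,23,47,0,0.08,1,23,47,0,0.08,1,23,47,0,0.08,1,23,47,0,0.08,1,23,47,0,0.08,1,23,47,0,0.08,1,23,47,0,0.08,1,23,47,0,0.08,1,23,47,0,0.08,1,23,47,0,0.08,1,23,47,0,0.08,1,23,47,0,0.08,1,23,47,0,0.08,1], squeeze=10)

```text
clock: 2.35
eef_pos: [542.4, 231.9, 330.1]
eef_rot: [-3.141, 0.0, 1.604]
wrist_force: [-0.4, -0.7, -0.1]
finger_gap: 0.6
finger_force: 0.0
```

Run:
```python
from h import *
i=manip.camera_info('wrist'); s=manip.read_state(); print(i,s['eef_pos'],s['eef_rot'],s['clock'],s['finger_gap'],s['wrist_force'])
p,d=manip.camera('wrist'); np.savez('w1.npz',p=p,d=d,eye=i['eye'],o=i['orientation'])
cv2.imwrite('pics/w1.png',cv2.resize(p,(768,576),interpolation=cv2.INTER_CUBIC))
```

```text
{'fovy': 65.70646984690485, 'cx': 254.68499859149824, 'cy': 192.73025840672292, 'eye': array([539.14850647, 306.91919288, 483.75363025]), 'orientation': array([ 2.87734596e+00, -4.49554637e-04,  3.38521174e-02])} [542.40682604 231.89514719 330.11092616] [-3.14116535e+00  2.11034884e-04  1.60446275e+00] 2.35 0.5906217143923087 [-0.40369738 -0.71693779 -0.13771775]
```

View pics/w1.png

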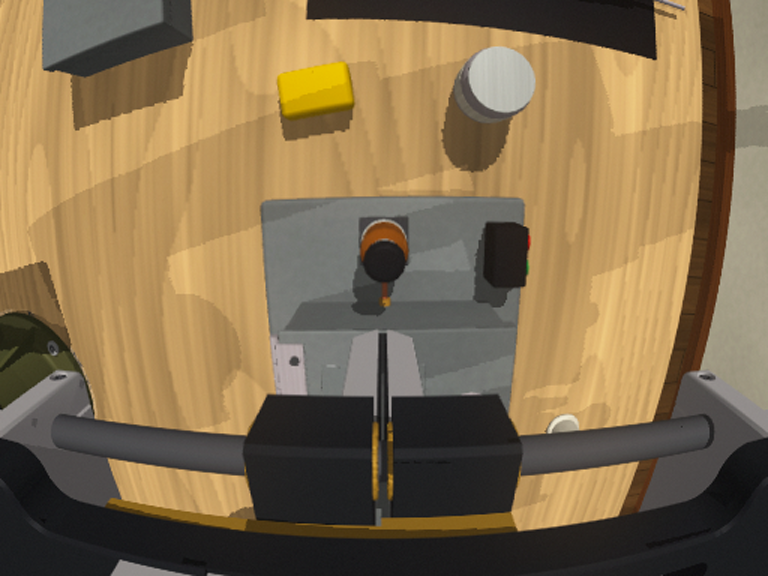

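The wrist view shows the cap at (385,261) and, in front of the closed fingers, the switch box at (507,254); the case is partly hidden by the fingers.

```bash
cat >> h.py <<'E'
def cloud(i,D):
    f=192/np.tan(np.radians(i['fovy'])/2); v,u=np.mgrid[:384,:512]
    a=u-i['cx'];b=v-i['cy'];r=np.hypot(a,b)+1e-9;t=r/f
    X=np.stack([np.tan(t)*a/r*D,np.tan(t)*b/r*D,D],-1)
    return X@rot(i['orientation']).T+np.array(i['eye'])
E
python3 - <<'E'
from h import *
z=np.load('w1.npz'); i=manip.camera_info('wrist'); i['eye']=z['eye'];i['orientation']=z['o']; X=cloud(i,z['d'])
q=X[174,257]; print(q)
m=(np.hypot(X[...,0]-q[0],X[...,1]-q[1])<30)&(abs(X[...,2]-q[2])<3)
print(m.sum(),X[m].mean(0),cv2.minEnclosingCircle(X[m][:,:2].astype(np.float32)))
for u,v in((262,200),(523,198)): print(X[round(v/1.5)+2,round(u/1.5)+(2 if u<300 else -2)])
E
```

```text
[544.35115591 237.64340139 143.51542593]
574 [542.79914935 237.07883306 142.93042164] ((542.7117919921875, 236.94049072265625), 16.563373565673828)
[418.97051645 272.86568977  27.34199899]
[685.62866857 284.41310031  28.12345207]
```

Request:
step_arm(series=[0.5,5.2,-40,0,1,0,0,-45,0,1,0,0,-40,0,1,0,0,-20,0,1,0,0,-8,0,1,0,0,0,0,1,0,0,-4,0,1,0,0,-4,0,1,0,0,-3,0,1,0,0,-3,0,1,0,0,-2,0,1,0,0,0,0,1])

```text
clock: 3.9
eef_pos: [542.6, 235.5, 162.1]
eef_rot: [3.141, -0.0, 1.602]
wrist_force: [-2.9, -1.5, 8.1]
finger_gap: 0.6
finger_force: 4.1
```

Request:
step_arm(series=[0,1,-1,0,1,0,0,-1,0,1,0,0,-1,0,1,0,0,0,0,1,0,0,0,0,1])

```text
clock: 4.53
eef_pos: [542.9, 236.0, 161.0]
eef_rot: [3.139, 0.0, 1.602]
wrist_force: [-8.0, -8.0, 24.0]
finger_gap: 0.8
finger_force: 12.1
```

Request:
step_arm(series=[0,0,3,0,1,0,0,4,0,1,0,0,5,0,1,0,0,10,0,1,0,0,0,0,1,0,0,30,0,1,0,0,50,0,1,0,0,40,0,1,20,-27,0,0,0.3,20,-27,0,0,0.3,20,-27,0,0,0.3,22,-27,0,0,0.3,0,0,0,0,0.3,0,0,0,0,0.3])

```text
clock: 6.28
eef_pos: [624.1, 128.9, 300.1]
eef_rot: [-3.141, -0.0, 1.602]
wrist_force: [0.1, 0.2, -0.7]
finger_gap: 57.0
finger_force: 0.0
```

Run:
```python
from h import *
i=manip.camera_info('wrist'); s=manip.read_state(); print(i['eye'],s['eef_pos'],s['eef_rot'],s['clock'],s['finger_gap'],s['wrist_force'])
p,d=manip.camera('wrist'); np.savez('w2.npz',p=p,d=d,eye=i['eye'],o=i['orientation'])
X=cloud(i,d)
for n,c,z0 in(('cap',(543,237),143),('knob',(625.5,101.5),172)):
    m=(np.hypot(X[...,0]-c[0],X[...,1]-c[1])<26)&(abs(X[...,2]-z0)<5)&(d>0)
    if m.sum(): print(n,m.sum(),X[m].mean(0),cv2.minEnclosingCircle(X[m][:,:2].astype(np.float32)))
cv2.imwrite('pics/w2.png',cv2.resize(p,(768,576),interpolation=cv2.INTER_CUBIC))
```

```text
[621.09326593 203.88365916 453.81138631] [624.12317304 128.90810092 300.12733791] [-3.14096920e+00 -1.68470070e-04  1.60195738e+00] 6.275 57.03900530830749 [ 0.05358181  0.20042041 -0.74414751]
cap 732 [544.18010025 235.84390258 142.63450727] ((543.4768676757812, 236.02052307128906), 17.0782413482666)
knob 871 [625.27554011 101.27244593 171.07570676] ((625.2557373046875, 100.05913543701172), 18.01861000061035)
```

View pics/w2.png

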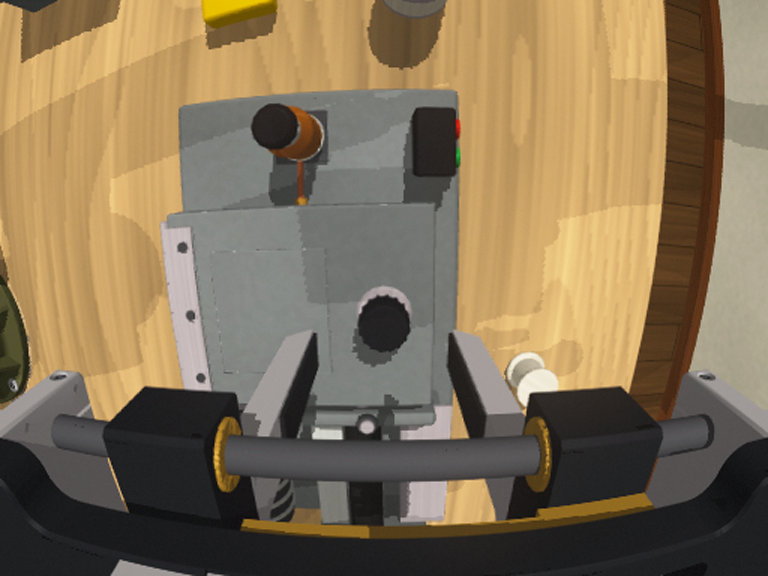

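The wrist view shows the cap back up (270,128) at its old height and the knob at (384,320), between the open fingers. The next move goes onto the knob.

Request:
step_arm(series=[1.3,-14,-20,0.01,0.3,0,-14,-30,0,0.3,0,0,-35,0,0.3,0,0,-25,0,0.3,0,0,-15,0,0.3,0,0,-8,0,0.3,0,0,0,0,0.3,0,0,0,0,0.6,0,0,0,0,1,0,0,0,0,1,0,0,0,0,1,0,0,0,0,1], squeeze=20)

```text
clock: 7.82
eef_pos: [625.9, 100.5, 167.7]
eef_rot: [3.141, -0.0, 1.612]
wrist_force: [2.9, -0.2, 1.0]
finger_gap: 33.7
finger_force: 20.0
```

Request:
step_arm(series=[0,0,1,0,1,0,0,1,0,1,0,0,1,0,1,0,0,1,0,1,0,0,0,0,1])

```text
clock: 8.45
eef_pos: [625.6, 100.4, 171.2]
eef_rot: [-3.141, 0.0, 1.612]
wrist_force: [2.8, -0.4, -7.3]
finger_gap: 33.6
finger_force: 20.0
```

Request:
step_arm(series=[0,0,1,0,1,0,0,1,0,1,0,0,0,0,1])

```text
clock: 8.82
eef_pos: [625.4, 100.4, 173.2]
eef_rot: [-3.14, 0.0, 1.612]
wrist_force: [-1.4, 0.3, -8.1]
finger_gap: 33.8
finger_force: 20.0
```

The force is 7–8 N while the tool still rises, so either the cover is lifting or the pads are slipping. I check the cover's height with the camera.

```bash
cat >> h.py <<'E'
def tilt(n='wrist'):
    i=manip.camera_info(n); s=manip.read_state()
    p,d=manip.camera(n); X=cloud(i,d)
    a=0.043; M=np.array([[np.cos(a),np.sin(a)],[-np.sin(a),np.cos(a)]])
    L=(X[...,:2]-np.array([625.3,101]))@M.T
    out=[]
    for lo,hi in((-150,-120),(-120,-90),(-90,-60),(-60,-35),(0,30)):
        m=(L[...,0]>lo)&(L[...,0]<hi)&(L[...,1]>40)&(L[...,1]<75)&(abs(X[...,2]-140)<14)&(d>0)
        out.append((int(m.sum()),round(float(np.median(X[m][:,2])),2) if m.sum() else None))
    print(s['clock'],s['eef_pos'].round(1),out); return p,d,X,L
E
python3 - <<'E'
from h import *
p,d,X,L=tilt()
z=np.load('w2.npz'); i=manip.camera_info('wrist'); i['eye']=z['eye'];i['orientation']=z['o']
manip_c=manip
X=cloud(i,z['d']);a=0.043; M=np.array([[np.cos(a),np.sin(a)],[-np.sin(a),np.cos(a)]]);L=(X[...,:2]-np.array([625.3,101]))@M.T
for lo,hi in((-150,-120),(-120,-90),(-90,-60),(-60,-35),(0,30)):
    m=(L[...,0]>lo)&(L[...,0]<hi)&(L[...,1]>40)&(L[...,1]<75)&(abs(X[...,2]-140)<14); print(m.sum(),np.median(X[m][:,2]))
cv2.imwrite('pics/w3.png',cv2.resize(p,(768,576)))
E
```

```text
8.825 [625.4 100.4 173.2] [(1499, 136.73), (1779, 137.69), (2105, 138.61), (2002, 139.36), (2618, 141.14)]
721 135.5735536205749
783 135.66283791629104
831 135.69952530381556
713 135.60834444632047
884 135.44434891875673
```

View pics/w3.png

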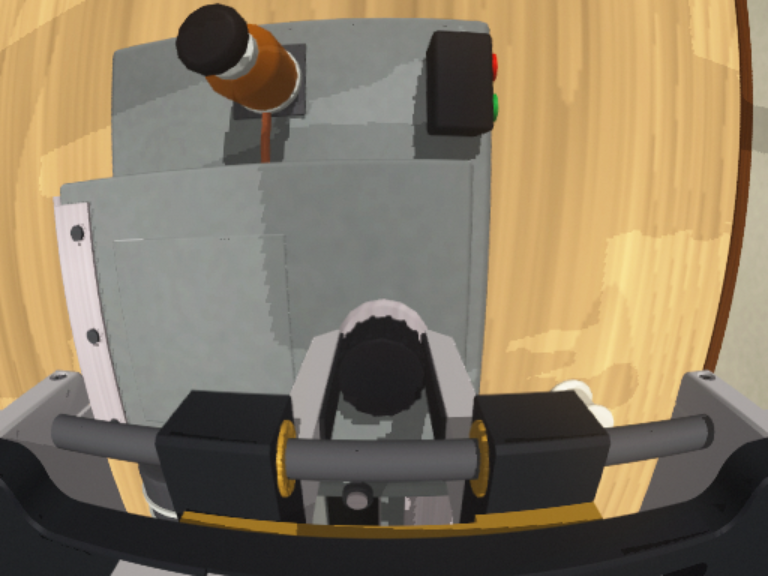

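The cover has a clean ramp of about 0.029 rad (z 136.7 near the hinge to 141.1 by the knob). That is well beyond the 0.016 rad of play, so the cover is free and the knob must not be turned. I let it down and regrip with the jaws closing along the hinge line, so the knob can pivot between the pads.

Request:
step_arm(series=[0,0,-2,0,1,0,0,-2,0,1,0,0,-2,0,1,0,0,0,0,1,0,0,0,0,0.3,0,0,0,0,0.3,0,0,0,0,0.3,0,0,20,0,0.3,0,0,25,-0.174,0.3,0,0,0,-0.174,0.3,0,0,0,-0.174,0.3,0,0,0,-0.174,0.3,0,0,0,-0.174,0.3,0,0,0,-0.174,0.3,0,0,0,-0.174,0.3,0,0,0,-0.174,0.3,0,0,0,-0.174,0.3,0,0,0,0,0.3])

```text
clock: 11.12
eef_pos: [625.8, 100.5, 212.5]
eef_rot: [-3.142, -0.0, 0.047]
wrist_force: [1.5, 0.1, -0.3]
finger_gap: 65.8
finger_force: 0.0
```

Run:
```python
from h import *
p,d,X,L=tilt(); print(manip.read_state()['joints'].round(2))
m=(np.hypot(L[...,0],L[...,1])<26)&(abs(X[...,2]-171)<5)&(d>0)
print('knob',m.sum(),X[m].mean(0),cv2.minEnclosingCircle(X[m][:,:2].astype(np.float32)))
```

```text
11.125 [625.8 100.5 212.5] [(711, 135.37), (79, 135.58), (331, 136.13), (189, 136.46), (1461, 135.36)]
[0.1  0.5  1.28 0.   1.36 1.62]
knob 1813 [626.81262063 100.15796686 171.02461751] ((625.3341064453125, 100.03841400146484), 18.343852996826172)
```

Request:
step_arm(series=[0,0,-20,0,0.3,0,0,-18,0,0.3,0,0,-7,0,0.3,0,0,0,0,0.3,0,0,0,0,1,0,0,0,0,1,0,0,0,0,1,0,0,0,0,1], squeeze=25)

```text
clock: 12.18
eef_pos: [625.8, 100.6, 167.7]
eef_rot: [-3.141, -0.0, 0.046]
wrist_force: [-0.6, 1.7, 0.1]
finger_gap: 33.8
finger_force: 25.0
```

Request:
step_arm(series=[-0.5,0,3,0,1,-0.7,0,3,0,1,-0.7,-0.1,3,0,1,-2.3,-0.1,8.8,0,1,-2.8,-0.1,8.7,0,1,0,0,0,0,1])

```text
clock: 12.92
eef_pos: [618.1, 100.2, 194.7]
eef_rot: [-3.141, 0.001, 0.046]
wrist_force: [-2.8, 2.3, -3.6]
finger_gap: 33.3
finger_force: 25.0
```

Lifting freely at about 3 N. Continuing the arc.

Request:
step_arm(series=[-3.2,-0.1,8.6,0,1,-3.7,-0.2,8.4,0,1,-4.1,-0.2,8.2,0,1,-4.5,-0.2,7.9,0,1,-5,-0.2,7.7,0,1,-5.3,-0.2,7.4,0,1,-5.7,-0.2,7.1,0,1,-6.1,-0.3,6.8,0,1,0,0,0,0,1])

```text
clock: 14.05
eef_pos: [580.8, 98.5, 256.6]
eef_rot: [3.142, -0.0, 0.046]
wrist_force: [2.9, 3.3, -2.9]
finger_gap: 33.5
finger_force: 25.0
```

Request:
step_arm(series=[-6.4,-0.3,6.5,0,1,-6.8,-0.3,6.2,0,1,-7.1,-0.3,5.8,0,1,-7.4,-0.3,5.4,0,1,0,0,0,0,1,0,0,0,0,1,0,0,0,0,1])

```text
clock: 14.92
eef_pos: [553.6, 97.3, 279.8]
eef_rot: [3.141, 0.0, 0.046]
wrist_force: [1.7, 1.0, -1.4]
finger_gap: 33.3
finger_force: 25.0
```

Run:
```python
from h import *
s=manip.read_state(); print(s['clock'],s['eef_pos'],s['wrist_force'],s['finger_gap'])
i=manip.camera_info('side'); p,d=manip.camera('side')
cv2.imwrite('pics/s4.png',cv2.resize(p[60:320,120:420],(750,650)[:1]+(590,)))
f=192/np.tan(np.radians(i['fovy'])/2); v,u=np.mgrid[:384,:512]
X=np.stack([(u-i['cx'])/f*d,(v-i['cy'])/f*d,d],-1)@rot(i['orientation']).T+np.array(i['eye'])
m=(abs(X[...,1]-155)<18)&(X[...,0]>455)&(X[...,0]<640)&(X[...,2]>150)&(X[...,2]<300)&(d>0)
q=X[m]; print(len(q),[(int(a),round(float(np.median(q[abs(q[:,0]-a)<5][:,2])),1)) for a in range(465,625,15) if (abs(q[:,0]-a)<5).any()])
```

```text
14.925 [553.6209264   97.25175354 279.81195822] [ 1.72516534  0.95911832 -1.44748586] 33.25698664047347
619 [(465, 153.7), (480, 164.9), (495, 178.9), (510, 192.7), (525, 206.3), (540, 220.3), (555, 233.1), (570, 247.0), (585, 260.6), (600, 273.9), (615, 266.7)]
```

View pics/s4.png

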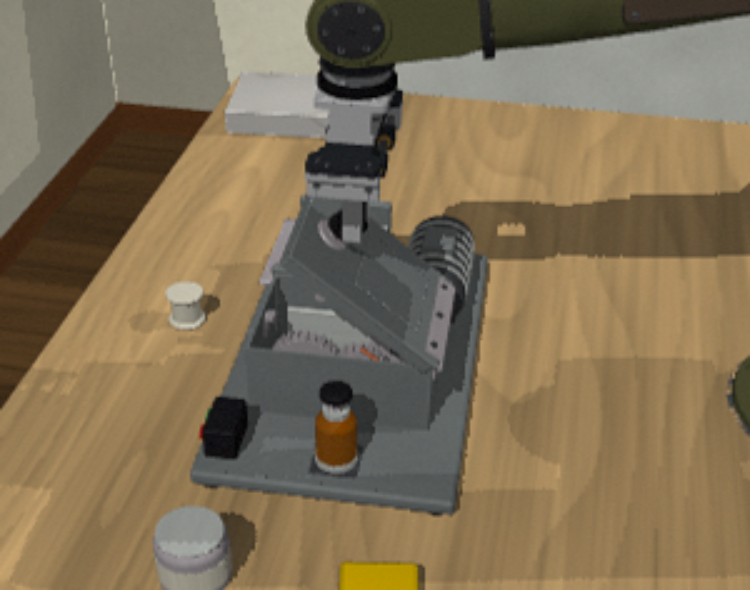

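The side view shows the cover held open, with the gears visible at about (330,345), the cap up at (336,393), and the tin, wax and spool untouched. The slope measures 42°, so I nudge it to 45°.

Request:
step_arm(series=[-3.2,-0.1,2.5,0,1,-3.2,-0.1,2.5,0,1,0,0,0,0,1,0,0,0,0,1,0,0,0,0,1])

```text
clock: 15.6
eef_pos: [547.0, 97.0, 284.7]
eef_rot: [3.141, 0.001, 0.046]
wrist_force: [-0.2, -0.7, -6.1]
finger_gap: 33.5
finger_force: 25.0
```

Run:
```python
from h import *
i=manip.camera_info('side'); p,d=manip.camera('side')
f=192/np.tan(np.radians(i['fovy'])/2); v,u=np.mgrid[:384,:512]
X=np.stack([(u-i['cx'])/f*d,(v-i['cy'])/f*d,d],-1)@rot(i['orientation']).T+np.array(i['eye'])
m=(abs(X[...,1]-155)<18)&(X[...,0]>475)&(X[...,0]<590)&(X[...,2]>150)&(X[...,2]<300)&(d>0)
a=np.degrees(np.arctan(np.polyfit(X[m][:,0],X[m][:,2],1)[0])); s=manip.read_state(); print(a,s['wrist_force'],s['finger_force'],s['finger_gap'])
if 40<a<50: print(manip.sign_off())
```

```text
44.95529974488408 [ 0.3476738  -1.01033446 -4.98380262] 24.99896138906479 33.512419738811055
the job is handed in; nothing more can be done
None
```

I pressed the oiler cap to its stop and it came back up; the tug showed the cover was free, so I left the knob unturned, and the gripper is now holding the cover open at about 45° with the loose things untouched.

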